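# Slide the jig's carriage board home and lock it

### The job

On the wooden jig on the platform, push the plywood carriage board along its rails with a fingertip until all four of its feet drop into the notches and it lies flat on the rails. Then push the red turn-button round by its black peg until it lies square across the board, locking it down. Do it by pushing only: do not pick up or tip the board, and leave the coupling, the tape roll and the tin where they are.

Things in the scene. Friction and masses are not known exactly. Their poses are not given: they have to be found in the camera images.
- jig: Fixed wooden jig on a grey-topped platform (top 190 mm above the bench), 170 mm wide, 325 mm long (x -200 to 125). Origin on the platform under the board's home; +x: the way the board must slide; +y: the turn-button's side, facing the robot. All z here are heights over the platform. Fences at y = 62 to 82 mm either side, top z = 70 mm. Open channel between the rails, y = -24 to 24 mm, floor z = 12 mm, open at both ends.
- home (a point): Point where the board's origin lies when home: jig x = y = 0, at rail-top height z = 50 mm. Rails run at y = 24 to 62 mm on both sides. Each has two notches 28 mm long, 12 mm deep: in its outer half at x = 48 mm, in its inner half at x = -48 mm. End stops stand on the rails 45 mm beyond the home board, x = 110 to 125 mm, top z = 70 mm.
- board: Loose plywood carriage board, 130 mm along x (same as jig x), 120 mm across, 18 mm thick, 0.3 to 0.65 kg. Origin: centre of underside. Starts 75 to 125 mm short of home, riding on its feet, underside z = 60 mm; home, it drops 10 mm onto the rails, with up to 4 mm play each way along x. Two strips, 12 mm wide, 14 mm high, run along x on its top at y = -46 and -8 mm.
- trailing_edge (a point): Middle of the board's rear edge (board x = -65 mm, 9 mm above its underside): push here, along jig +x. Four feet under the board are 20 mm long, 10 mm high, front pair at x = 48 mm over the outer rail halves, rear pair at x = -48 mm over the inner. Sliding takes about 1 to 5 N; once the feet are down they stop against the notch ends and the push force jumps.
- keeper (a joint): Red turn-button on a vertical screw on the +y fence. Rad, grows clockwise seen from above: 0 = arm along jig +x, over the fence; negative = turned outwards; 1.57 (end stop) = arm along jig -y, square across the board. Starts at -0.5 to -0.05, stays where left, about 1 N at the peg turns it. It clears the board only when that is down in its notches.
- keeper_pivot (a point): Pivot of the turn-button, at jig x = 20, y = 72 mm, at the arm's underside, z = 72 mm. The arm is 16 mm wide, 8 mm thick and ends 60 mm from the pivot. (Room: a tall blue cabinet stands left of the platform, world y > 0.51 m, x > 0.30 m, 0.59 m high; the platform spans world x 0.31 to 0.665 m, y -0.30 to 0.46 m.)
- keeper_peg (a point): Centre of the top of the black upright peg on the turn-button, 42 mm from the pivot: 12 mm in diameter, from z = 80 to 110 mm over the platform. The fingertip pushes its side.
- coupling: Bystander: tan pipe coupling standing on the platform on the robot's side of the jig, 51 mm in diameter, 44 mm high; origin at the centre of its underside.
- tape_roll: Bystander: blue roll of thread tape lying on the platform behind the jig's starting end (jig x about -0.3 m), 54 mm in diameter, 18 mm high; origin at the centre of its underside.
- tin: Bystander: cement tin with an orange cap, 66 mm in diameter, 108 mm high, standing on the platform to the right of the jig; origin at the centre of its underside.

How it is judged:
On the way, in this order (a step that is already met when the one before it is completed fails the run):
1. the board has dropped into its notches (x of board in the frame of jig between -0.008 and 0.008 m and z of board in the frame of jig below 0.053 m and angle between the z axis of board and the z axis of jig, either way round below 0.03 rad), for 0.2 s.
2. the turn-button is turned across the seated board (all of step 1 and value of joint keeper above 1.3 rad), for 0.2 s.
At the end, for the whole second after the job is handed in: The board's origin is within 8 mm of home along the slide direction, its underside less than 3 mm above the rail tops and level within 0.03 rad, at rest, and the turn-button stands above 1.3 rad (1.57 is square across) (all of step 2 and linear speed of board below 0.02 m/s); the robot touches nothing.
It fails at once if the board is lifted more than 8 mm off the rails (z of board in the frame of jig above 0.068 m).
It fails at once if the board is tipped (angle between the z axis of board and the z axis of jig, either way round above 0.25 rad).
It fails at once if the tan pipe coupling is moved (distance of coupling from where it was at the start of the episode above 0.02 m).
It fails at once if the blue thread-tape roll is moved (distance of tape_roll from where it was at the start of the episode above 0.02 m).
It fails at once if the cement tin is moved (distance of tin from where it was at the start of the episode above 0.02 m).
It also fails if it takes over 51 s, if anything falls off the work surface, if the arm or the gripper's body presses on something with over 40 N, if the wrist force passes 120 N, or if a joint passes its speed limit or range.

### The arm

A 7-joint arm with a two-finger parallel gripper is mounted at the origin on a cart in front of the work surface, level with it; the furniture and walls round the work are solid. World frame = base frame: x ahead of the robot, y to its left, z up, the work surface at z = 0. Lengths are in m, angles in rad, forces in N, time in s.
With the tool pointing down it reaches from about 0.425 to 0.925 m from the base axis. Payload 6.8 kg.
Tool frame: the origin (TCP) lies on the front face of the gripper's body, between the roots of the fingers; the fingertips stand 73 mm ahead of it and the grasp point (between the pads) lies 54 mm ahead of it (env.nose_length is the distance from the TCP to the fingertips, in m); z points along the fingers, y is the line along which they close (so a half turn about z gives the same grasp; the last joint's range is limited). The gripper opens to 85 mm and grips with 20 to 120 N. Pads are 22 mm wide; open, the fingers measure 114 mm over their backs; the gripper's body (76 mm by 85 mm) begins 54 mm behind the grasp point. The pads swing forward as they close: fully open they stand 13 mm farther back than shut.
Start: joints at [1.18, 0.477, 0.022, 1.555, -0.011, 1.109, -0.083], TCP at [0.188, -0.648, 0.304] pointing down, gripper open.
Joint ranges: [-2.96, 2.96], [-0.34, 2.1], [-1.41, 1.46], [0.24, 2.44], [-1.37, 4.51], [0.17, 1.92], [-2.96, 2.96]. Speed limits (rad/s): [2.39, 2.39, 3.14, 3.14, 3.14, 3.14, 3.14].

### API

Orientations are given as a unit quaternion [w, x, y, z].
In Python, from cell import env, kin, camera, calibration, job gives the robot as it stands. The module is installed in compiled form; this text tells all that it offers. Calls block until the motion is done:
- env.reach(position, orientation): joint-space move of the TCP to a pose.
- env.movel(position, velocity=0.15, rot=None, stop_force=None): straight line of the TCP; rot=None keeps the orientation; velocity is the mean speed in m/s. With stop_force (N) it stops when the force on the tool has changed by that much, and returns True; else False.
- env.goto_joints(angles): joint-space move.
- env.grip(opening, f_grip=None): finger opening in m; f_grip is the grip in N (None keeps the last); returns when the fingers have stopped.
- env.dwell(seconds).
- kin.inverse_kinematics(position, orientation): joint angles nearest the present ones, or None.
- env.get_state(): the state.
- camera(name): name is "scene" or "top" or "wrist"; returns (picture, depth): 400x640x3 uint8, blue, green, red; 400x640 float32, m along the optical axis (not along the pixel's ray), 0 where there is no reading.
- calibration(name): a dict with "fx", "fy", "cx", "cy" (pixels), "k1" (the pictures are not rectified: a ray, as slopes to the right and down, at radius r is drawn at 1 + k1 r^2 times it, then the intrinsics apply), "rvec" (rotation vector, rad) and "tvec" (3), from world to camera coordinates, as OpenCV has them. Camera axes: x right, y down, z forward; pixel columns grow to the right and rows downward; lengths in m; the calibration is good to about 2 mm. A picture is of the moment at which its call begins: read the wrist's pose just before it. calibration takes no time and is no camera call; for the wrist camera it gives the pose at the moment of the call.
A pose or a line that the arm cannot do raises env.PlanningError and nothing moves.
- job.job_done(): hands the job in; it is judged then, once.
The state is a dict: "time": time; "qpos": joint angles; "joint_velocities": joint speeds; "joint_torque": joint torques, N m; "tcp_pos": TCP position; "orientation": TCP orientation; "force": force on the tool from outside, world axes, zero at the start; "torque": the same for the moment, N m; "opening": finger opening in m; "gripper_force": force on a finger pad.
Only numpy, scipy, OpenCV 4.12 (cv2) and the standard library are available. Lean on these libraries where they do the work, as an engineer would, in place of code of your own. Each camera call takes 0.05 s, during which the arm holds its last target. There are 200 camera calls.

## Working session

There is one attempt and no reset: what is moved stays moved. The work goes in short steps, each a Python script; the robot and the scene stay as the last script left them, time stands still between calls to the robot, and variables do not carry over. Pictures are saved under pics/ and viewed, at most 10 in all, crops included, and the job is handed in when it is done.

```bash
mkdir -p pics
cat > h.py <<'E'
import numpy as np, cv2
from cell import env, kin, camera, calibration, job
def P(pts,n):
    "world->pixel"
    c=calibration(n); R=cv2.Rodrigues(np.array(c["rvec"],float))[0]
    p=np.atleast_2d(pts)@R.T+np.array(c["tvec"]); s=p[:,:2]/p[:,2:]
    s=s*(1+c["k1"]*(s**2).sum(1,keepdims=True))
    return s*[c["fx"],c["fy"]]+[c["cx"],c["cy"]]
def ray(px,c):
    px=np.atleast_2d(np.array(px,float)); d=(px-[c["cx"],c["cy"]])/[c["fx"],c["fy"]]; s=d.copy()
    for _ in range(10): s=d/(1+c["k1"]*(s**2).sum(1,keepdims=True))
    R=cv2.Rodrigues(np.array(c["rvec"],float))[0]; t=np.array(c["tvec"],float).ravel()
    return -R.T@t, np.c_[s,np.ones(len(s))]@R
def onplane(px,c,z):
    o,d=ray(px,c); return o+d*((z-o[2])/d[:,2])[:,None]
def cloud(depth,c):
    v,u=np.nonzero(depth>0); o,d=ray(np.c_[u,v],c); return o+d*depth[v,u][:,None],u,v
E
python3 - <<'E'
from h import *
for n in("scene","top"):
    im,d=camera(n); c=calibration(n); cv2.imwrite(f"pics/{n}0.png",im); np.savez(f"{n}0.npz",im=im,d=d)
    o,_=ray([[320,200]],c); print(n,o,onplane([[0,0],[640,0],[0,400],[640,400]],c,.19).round(2).tolist())
print(env.get_state()["time"])
E
```

```text
scene [-0.34811007  0.8846339   1.06838971] [[4.32, -0.09, 0.19], [0.8, -3.34, 0.19], [0.52, 0.95, 0.19], [-0.35, 0.05, 0.19]]
top [0.31726272 0.07883672 1.10639505] [[1.03, 1.06, 0.19], [1.14, -0.81, 0.19], [-0.03, 0.8, 0.19], [0.06, -0.68, 0.19]]
0.1
```

View pics/top0.png

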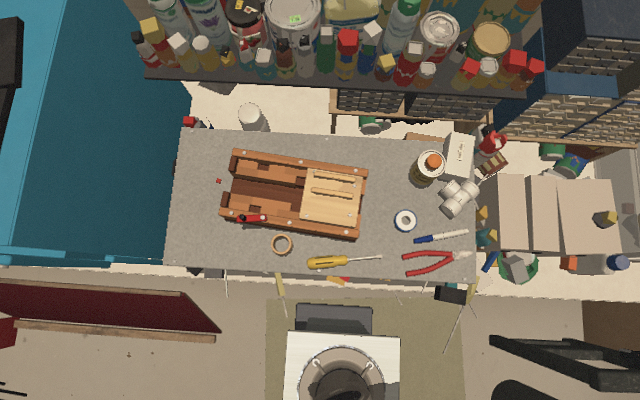

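View pics/scene0.png

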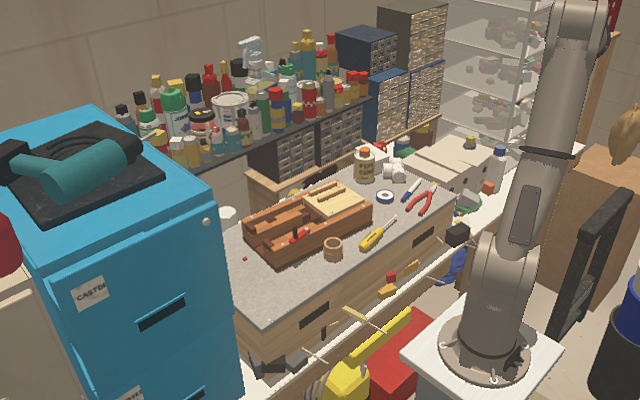

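The top view shows the jig at about (222–368, 150–240) px. The board is at its right end near (333, 195), the red turn-button near (252, 217), the coupling at (281, 243), the tape at (405, 220) and the tin at (430, 168). The jig's +x points to image left, which is world +y.

Run:
```python
from h import *
f=np.load("top0.npz"); im,d=f["im"],f["d"]; c=calibration("top")
p,u,v=cloud(d,c)
print("platform z",np.median(p[(u>200)&(u<215)&(v>150)&(v<240),2]))
m=(p[:,2]>.225)&(p[:,2]<.31)&(u>205)&(u<385)&(v>135)&(v<250)
jm=np.zeros(d.shape,np.uint8); jm[v[m],u[m]]=255
n,l,s,_=cv2.connectedComponentsWithStats(jm); k=1+np.argmax(s[1:,4]); m&=l[v,u]==k
print(np.histogram(p[m,2],bins=np.arange(.225,.315,.005)))
fe=m&(p[:,2]>.253)&(p[:,2]<.267)
for name,q in(("all",p[m]),("fence",p[fe])):
    r=cv2.minAreaRect(q[:,:2].astype(np.float32)*1000); print(name,r)
# fence-top corners by plane z=.26
cn=np.array([[232,150],[367,171],[358,241],[220,217]])
vis=cv2.resize(im[135:255,205:385],None,fx=4.4,fy=4.4,interpolation=cv2.INTER_CUBIC); cv2.imwrite("pics/topcrop.png",vis)
hsv=cv2.cvtColor(im,cv2.COLOR_BGR2HSV)
red=(((hsv[...,0]<6)|(hsv[...,0]>174))&(hsv[...,1]>170)&(hsv[...,2]>90))
yy,xx=np.nonzero(red); k=(xx>225)&(xx<290)&(yy>200)&(yy<235); print("red",onplane(np.c_[xx[k],yy[k]],c,.27)[:,:2].mean(0),k.sum(),cv2.minAreaRect(np.c_[xx[k],yy[k]].astype(np.float32)))
```

```text
platform z 0.1895381935738497
(array([ 313,   96, 1286,  867,   90,  102, 1621,  943, 2334,  195,  130,
        340,    6,    2,   20,    6,    0]), array([0.225, 0.23 , 0.235, 0.24 , 0.245, 0.25 , 0.255, 0.26 , 0.265,
       0.27 , 0.275, 0.28 , 0.285, 0.29 , 0.295, 0.3  , 0.305, 0.31 ]))
all ((490.87457275390625, 148.80044555664062), (326.2236022949219, 173.8061981201172), 84.16966247558594)
fence ((491.19110107421875, 148.8999481201172), (325.9613037109375, 173.19668579101562), 84.16966247558594)
red [0.42595531 0.23952529] 131 ((250.91714477539062, 217.92539978027344), (6.464736461639404, 30.011093139648438), 86.98721313476562)
```

View pics/topcrop.png

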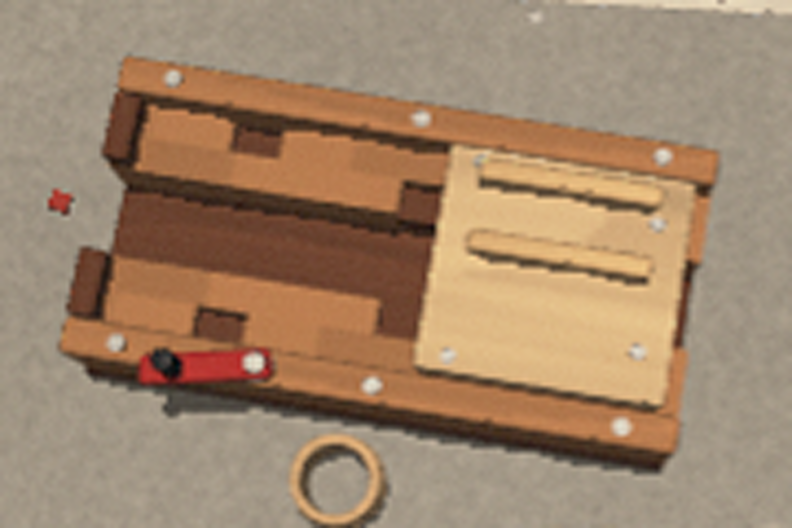

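The crop shows the jig outline, the board at the rear end, and the turn-button turned slightly outward: pivot at (253, 363) and peg at (165, 362) crop px. Next I'll get the board and peg positions in the jig frame and move above the push start.

```bash
cat >> h.py <<'E'
from scipy.spatial.transform import Rotation as Ro
A=np.deg2rad(84.17); EX=np.array([np.cos(A),np.sin(A),0]); EY=np.array([-EX[1],EX[0],0]); EZ=np.array([0,0,1.])
H=np.array([.491,.1488,.19])+.0375*EX
W=lambda x,y,z: H+x*EX+y*EY+z*EZ     # jig (m) -> world
def J(p): q=np.atleast_2d(p)-H; return np.c_[q@EX,q@EY,q[:,2]]
def quat(ydir): # tool down, tool y along ydir
    y=np.array(ydir,float); z=-EZ; x=np.cross(y,z); q=Ro.from_matrix(np.c_[x,y,z]).as_quat(); return q[[3,0,1,2]]
def T(x,y,z): return W(x,y,z+env.nose_length)  # TCP for fingertip at jig xyz
E
python3 - <<'E'
from h import *
f=np.load("top0.npz"); im,d=f["im"],f["d"]; c=calibration("top")
p,u,v=cloud(d,c); q=J(p)
b=(abs(q[:,1])<.055)&(q[:,2]>.073)&(q[:,2]<.082)&(q[:,0]>-.22)&(q[:,0]<.05)
print("board x",np.percentile(q[b,0],[.5,2,50,98,99.5]),"y",np.percentile(q[b,1],[1,99]))
w=[262.5,217.5]; print("screw",J(onplane([w],c,.272)))
g=im.max(2); yy,xx=np.nonzero(g<60); k=(abs(xx-242.5)<6)&(abs(yy-217)<6)
print("peg",k.sum(),J(onplane(np.c_[xx[k],yy[k]],c,.295)).mean(0))
r=(p[:,0]>.1)&(p[:,0]<.75)&(p[:,1]<.0)&(p[:,1]>-.8)&(np.hypot(p[:,0],p[:,1])<.8)&(np.hypot(p[:,0],p[:,1])>.3); print("max z on swing",np.percentile(p[r,2],[99,99.9,100]))
s=env.get_state(); print(s["orientation"],Ro.from_quat(np.array(s["orientation"])[[1,2,3,0]]).as_matrix().round(2).tolist())
for sg in(1,-1):
  for yd in(EX,EY):
    print(sg,[None if k is None else np.round(k,2).tolist() for k in[kin.inverse_kinematics(T(x,0,z),quat(sg*yd)) for x,z in((-.205,.2),(-.205,.055),(-.08,.055))]])
# keeper arc IK, flat face (tool y) along tangent
for sg in(1,-1):
  o=[]
  for th in(-.5,0,.5,1,1.57):
    dr=np.cos(th)*EX-np.sin(th)*EY; t=-np.sin(th)*EX-np.cos(th)*EY
    k=kin.inverse_kinematics(W(.02,.072,.088+.073)+.042*dr-.022*t,quat(sg*t)); o.append(None if k is None else k[[0,6]].round(2).tolist())
  print(sg,o)
E
```

```text
board x [-0.18909231 -0.18721739 -0.12486197 -0.06221749 -0.06042928] y [-0.05091601  0.0540389 ]
screw [[0.02016701 0.06851317 0.082     ]]
peg 25 [0.05799004 0.07898091 0.105     ]
max z on swing [0.490924   0.52010446 0.52711922]
[-8.38144231e-04  9.90022021e-01  1.40910135e-01 -1.69097785e-04] [[0.96, 0.28, -0.0], [0.28, -0.96, 0.0], [-0.0, -0.0, -1.0]]
1 [[0.75, 0.09, -0.89, 1.74, 0.07, 1.34, 1.32], [0.71, 0.24, -0.91, 1.96, 0.21, 1.05, 1.18], [0.58, 0.35, -1.1, 1.9, 0.35, 1.1, 0.8]]
1 [[1.03, 0.16, -1.22, 1.73, 0.15, 1.36, 2.82], [0.91, 0.32, -1.17, 1.95, 0.34, 1.09, 2.63], [0.62, 0.39, -1.17, 1.9, 0.4, 1.12, 2.34]]
-1 [[0.49, 0.06, -0.6, 1.76, 0.03, 1.34, -1.79], [0.39, 0.17, -0.54, 1.97, 0.1, 1.02, -1.86], [0.34, 0.26, -0.79, 1.91, 0.21, 1.05, -2.21]]
-1 [[0.57, 0.07, -0.69, 1.75, 0.04, 1.34, -0.23], [0.51, 0.19, -0.68, 1.97, 0.14, 1.03, -0.33], [0.48, 0.3, -0.96, 1.91, 0.28, 1.08, -0.7]]
1 [[0.5, -0.63], [0.4, -1.14], [0.21, -1.52], [0.32, -2.08], [0.39, -2.64]]
-1 [[0.37, 2.63], [0.32, 2.07], [0.3, 1.55], [0.32, 1.06], [0.4, 0.49]]
```

Run:
```python
from h import *
p=env.get_state()["tcp_pos"]
env.movel([p[0],p[1],.5],velocity=.3)
env.grip(0.0)
env.reach(T(-.218,0,.21),quat(EX))
im,d=camera("wrist"); cv2.imwrite("pics/w1.png",im); np.savez("w1.npz",im=im,d=d)
im,d=camera("top"); cv2.imwrite("pics/t1.png",im)
s=env.get_state(); print(s["time"],J(s["tcp_pos"]),s["opening"],s["force"])
print("push pt in wrist px",P(W(-.189,0,.069),"wrist"),P(W(-.189,-.024,.05),"wrist"),P(W(-.189,.024,.05),"wrist"))
```

```text
4.1833 [[-2.18837702e-01 -2.26425241e-04  2.82528915e-01]] 0.00018593332036481036 [ 0.54469137 -0.09732354  0.49138266]
push pt in wrist px [[354.35756959 193.4464277 ]] [[351.6523116  213.00279845]] [[353.06863429 162.64517564]]
```

View pics/w1.png

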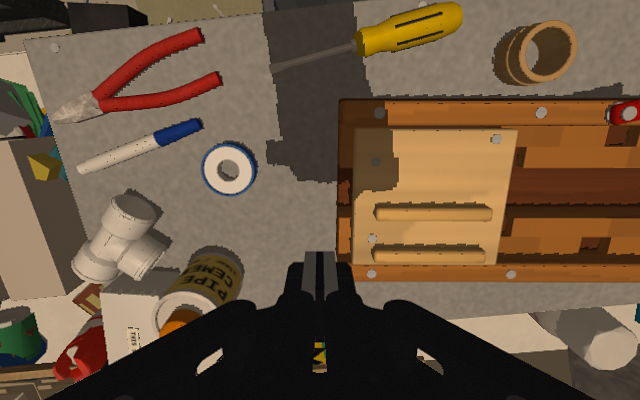

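The wrist view shows the closed fingers tip at (319, 258), the board's rear edge at column 354 as predicted, and the tape roll clear at (229, 170). I'll lower and push, with a force stop.

Run:
```python
from h import *
q=quat(EX)
print(env.movel(T(-.218,0,.055),velocity=.15,stop_force=8))
r=env.movel(T(-.10,0,.055),velocity=.05,stop_force=15); s=env.get_state(); print(r,J(s["tcp_pos"]),s["force"],s["time"])
if not r:
    r=env.movel(T(-.05,0,.055),velocity=.03,stop_force=12); s=env.get_state(); print(r,J(s["tcp_pos"]),s["force"]@EX,s["force"],s["time"])
im,d=camera("top"); np.savez("t2.npz",im=im,d=d); cv2.imwrite("pics/t2.png",cv2.resize(im[135:255,205:385],None,fx=4.4,fy=4.4,interpolation=cv2.INTER_CUBIC))
```

```text
False
False [[-1.00118260e-01  7.19924100e-06  1.27587176e-01]] [-0.58625488 -4.28888139  1.65579712] 7.875
True [[-0.07484562 -0.00050161  0.12710988]] -1.1567531773927935 [ 0.56069359 -1.22001721  1.71114616] 8.85
```

View pics/t2.png

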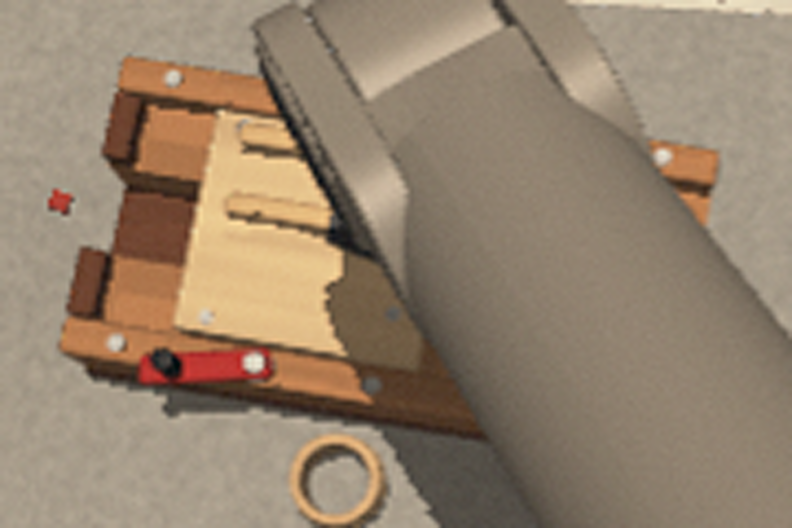

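The board's front edge has moved up beside the turn-button, at (195, 220) crop px. I'll back off, check the height from depth, and go above the outside of the peg.

```bash
cat >> h.py <<'E'
def K(th,off,z): # fingertip behind the peg (off = centre distance from peg axis), tool -y along motion
    dr=np.cos(th)*EX-np.sin(th)*EY; t=-np.sin(th)*EX-np.cos(th)*EY
    return W(.02,.072,z+env.nose_length)+.042*dr-off*t, quat(-t)
E
python3 - <<'E'
from h import *
env.movel(T(-.10,0,.055),velocity=.1); env.movel(T(-.10,0,.2),velocity=.2)
env.reach(*K(-.25,.04,.2))
im,d=camera("wrist"); c=calibration("wrist"); cv2.imwrite("pics/w3.png",im)
s=env.get_state(); print(s["time"])
im2,d2=camera("top"); ct=calibration("top")
for n,D,C in(("w",d,c),("t",d2,ct)):
    p,u,v=cloud(D,C); q=J(p)
    b=(q[:,1]>.002)&(q[:,1]<.05)&(abs(q[:,0])<.09)&(q[:,2]>.061)&(q[:,2]<.085)
    if b.sum()>50: print(n,b.sum(),"x",np.percentile(q[b,0],[1,99]),"z",np.percentile(q[b,2],[5,50,95]))
    f=(abs(q[:,1]-.072)<.006)&(q[:,0]<.0)&(q[:,0]>-.08)&(q[:,2]>.06); print(" fence z",np.median(q[f,2]) if f.any() else None)
print("pred pivot/peg px",P(np.array([W(.02,.072,.082),W(.0607,.0824,.11)]),"wrist"))
E
```

```text
11.525
w 10489 x [-0.06090296  0.06506653] z [0.06748175 0.06868898 0.06988691]
 fence z 0.07060521707058481
t 1162 x [-0.06030526  0.0669797 ] z [0.06496502 0.0675027  0.07007213]
 fence z 0.06928061550452125
pred pivot/peg px [[267.52975955 150.50960339]
 [264.56973405 213.25398967]]
```

View pics/w3.png

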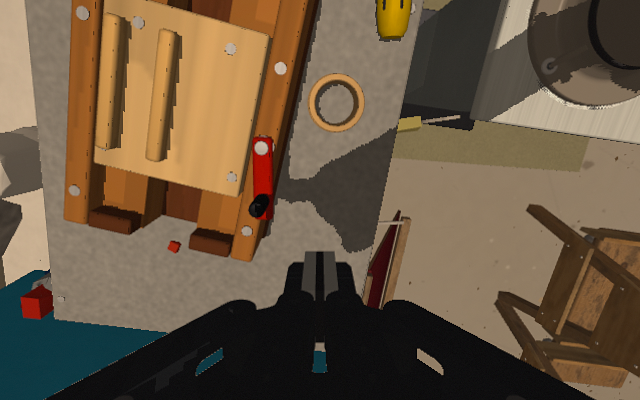

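The board is seated: its top is at 68 mm over the platform and x spans -61 to 65 mm. In the wrist view the pivot is at (261, 148), about 4 mm toward -y of my prediction, so I'll shift the jig frame -3.5 mm in y. Then I'll push the peg round in small arc steps.

```bash
sed -i 's/^H=.*/&-.0035*EY/' h.py
python3 - <<'E'
from h import *
p,q=K(-.25,.04,.088); env.movel(p,velocity=.15,rot=q,stop_force=8)
p,q=K(-.25,.024,.088); print(env.movel(p,velocity=.05,rot=q,stop_force=8))
for th in np.arange(-.1,1.86,.14):
    p,q=K(th,.022,.088); r=env.movel(p,velocity=.05,rot=q,stop_force=8)
    s=env.get_state(); print(round(th,2),r,np.round(s["force"],1),round(s["time"],2))
    if r: break
im,d=camera("wrist"); cv2.imwrite("pics/w4.png",im)
E
```

```text
False
-0.1 False [-0.9  1.  -0.3] 13.28
0.04 False [-0.5 -0.1 -0.4] 13.57
0.18 False [ 0.4  0.7 -0.1] 13.86
0.32 False [ 0.2 -0.3 -1.4] 14.15
0.46 False [-0.6  0.1 -0.5] 14.44
0.6 False [ 0.7  0.1 -0.5] 14.73
0.74 False [-0.4 -0.3 -0.6] 15.03
0.88 False [-0.1  0.  -0.4] 15.32
1.02 False [-0.3 -0.5  0.2] 15.61
1.16 False [-0.1 -0.7  0.5] 15.9
1.3 False [-0.3  0.7  0.6] 16.19
1.44 False [0.8 0.7 0.5] 16.48
1.58 False [-0.2  0.4  0.4] 16.77
1.72 True [ 0.8  3.2 -0.2] 16.98
```

View pics/w4.png

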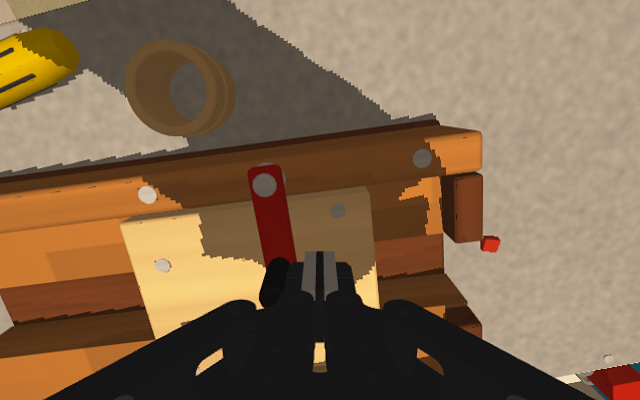

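The red arm runs from (264, 185) to (285, 265), square to the fence and across the board, and the force stop tripped at the end stop. I'll back off, rise and check.

Run:
```python
from h import *
p=env.get_state()["tcp_pos"]
env.movel(p+.02*EX,velocity=.08); p=env.get_state()["tcp_pos"]; env.movel(p+.12*EZ,velocity=.2)
env.movel(p+.12*EZ-.05*EX-.16*EX,velocity=.25)
im,d=camera("top"); c=calibration("top"); cv2.imwrite("pics/t5.png",cv2.resize(im[135:255,205:385],None,fx=4.4,fy=4.4,interpolation=cv2.INTER_CUBIC))
q=J(cloud(d,c)[0]); b=(q[:,1]>.002)&(q[:,1]<.05)&(q[:,0]>.035)&(q[:,0]<.09)&(q[:,2]>.061)&(q[:,2]<.085)
print(np.percentile(q[b,0],[99]),np.median(q[b,2]),env.get_state()["time"],env.get_state()["force"])
```

```text
[0.06806234] 0.0675461189568281 19.2417 [ 0.24128347 -0.33623319  0.7563631 ]
```

View pics/t5.png

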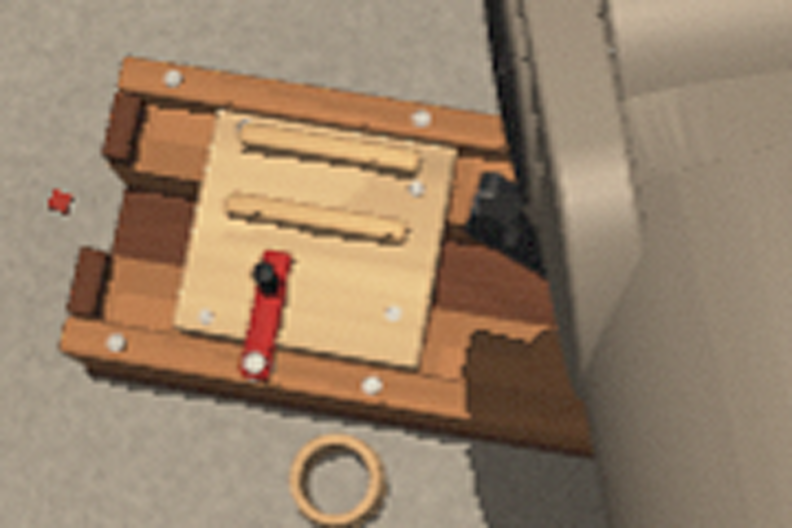

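The board lies flat at home, and the red arm is square across it from pivot (254, 363) to tip (278, 255). The coupling has not moved and the robot is clear, so I'm handing in.

```bash
python3 -c "
from cell import job
print(job.job_done())"
```

```text
the job is handed in; nothing more can be done
None
```

The board is down flat in its notches, the turn-button is square across it, and the job was handed in at about 19 s of robot time; the hand-in call returned no verdict.

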